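Update the flip tags on the component rack

TASK

Bring the stock tags on the component rack up to date: behind each full bin the hinged tag must be tipped back, away from its bin, so that the round disc shows, and behind each bin that is empty or down to its last part it must be tipped forward over its bin, so that the straight bar shows. Push over with the fingertips only the tags that are wrong, until they drop onto their stops, without pinching them and without flipping those that are already right. Leave the bins and the other things on the bench where they are.

Things in the scene. Friction and masses are not known exactly. Their poses are not given: they have to be found in the camera images.
- rack: Fixed component rack: steel tray 200 x 556 mm, five bins side by side (106 mm pitch), behind them a thin panel with a 20 mm square tag rail, top 105 mm above the bench, centre line 100 mm behind (+x) the tray centre. Five tags, one centred behind each bin, their order varies. Origin: centre of the tray underside; x from the bin fronts to the rail, y along the rail.
- bin_breadboards: FULL bin, packed to the brim with white breadboards on edge, 0.55 kg: blue open-topped picking bin 160 x 100 x 75 mm (front wall cut down to 36 mm), loose, in one of the five places of the rack. Origin: centre of its underside, 4 mm above the bench; x from its low front to its back.
- bin_heatsinks: FULL bin, heaped level with its rim with finned aluminium heat sinks, 0.6 kg: blue open-topped picking bin 160 x 100 x 75 mm (front wall cut down to 36 mm), loose, in one of the five places of the rack. Origin: centre of its underside, 4 mm above the bench; x from its low front to its back.
- bin_transformers: FULL bin, filled to its rim with small transformers (steel core, yellow coil), 0.8 kg: blue open-topped picking bin 160 x 100 x 75 mm (front wall cut down to 36 mm), loose, in one of the five places of the rack. Origin: centre of its underside, 4 mm above the bench; x from its low front to its back.
- bin_bare: EMPTY bin, nothing in it, 0.15 kg: blue open-topped picking bin 160 x 100 x 75 mm (front wall cut down to 36 mm), loose, in one of the five places of the rack. Origin: centre of its underside, 4 mm above the bench; x from its low front to its back.
- bin_last_one: USED-UP bin, one single 40 mm heat sink left on its floor, counts as empty, 0.18 kg: blue open-topped picking bin 160 x 100 x 75 mm (front wall cut down to 36 mm), loose, in one of the five places of the rack. Origin: centre of its underside, 4 mm above the bench; x from its low front to its back.
- tag_1_hinge (a point): Middle of the hinge pin of flip tag 1, 121 mm above the bench, 100 mm behind its bin's centre. Axes as the rack's: x from bin to rail, y along the pin, z up. The tag is a smooth dark plate in a grey frame, 63 mm wide, 5.4 mm thick; its free edge is 55 mm from the pin: 176 mm above the bench when upright, 156 mm at either rest. Its steel clip is 72 mm wide with short prongs under the tag.
- tag_1 (a joint): Lean of flip tag 1 from upright. +0.873 (stop): tipped back away from its bin, free edge 42 mm beyond the pin, front face with raised white disc (30 mm) up = full. -0.873 (stop): tipped forward over the rear of its bin, free edge 42 mm to the bin side of the pin, back face with raised white bar (42 x 9 mm) up = reorder. 26 g, swings freely, drops to a stop by its own weight.
- tag_2_hinge (a point): Middle of the hinge pin of flip tag 2, 121 mm above the bench, 100 mm behind its bin's centre. Axes as the rack's: x from bin to rail, y along the pin, z up. The tag is a smooth dark plate in a grey frame, 63 mm wide, 5.4 mm thick; its free edge is 55 mm from the pin: 176 mm above the bench when upright, 156 mm at either rest. Its steel clip is 72 mm wide with short prongs under the tag.
- tag_2 (a joint): Lean of flip tag 2 from upright. +0.873 (stop): tipped back away from its bin, free edge 42 mm beyond the pin, front face with raised white disc (30 mm) up = full. -0.873 (stop): tipped forward over the rear of its bin, free edge 42 mm to the bin side of the pin, back face with raised white bar (42 x 9 mm) up = reorder. 26 g, swings freely, drops to a stop by its own weight.
- tag_3_hinge (a point): Middle of the hinge pin of flip tag 3, 121 mm above the bench, 100 mm behind its bin's centre. Axes as the rack's: x from bin to rail, y along the pin, z up. The tag is a smooth dark plate in a grey frame, 63 mm wide, 5.4 mm thick; its free edge is 55 mm from the pin: 176 mm above the bench when upright, 156 mm at either rest. Its steel clip is 72 mm wide with short prongs under the tag.
- tag_3 (a joint): Lean of flip tag 3 from upright. +0.873 (stop): tipped back away from its bin, free edge 42 mm beyond the pin, front face with raised white disc (30 mm) up = full. -0.873 (stop): tipped forward over the rear of its bin, free edge 42 mm to the bin side of the pin, back face with raised white bar (42 x 9 mm) up = reorder. 26 g, swings freely, drops to a stop by its own weight.
- tag_4_hinge (a point): Middle of the hinge pin of flip tag 4, 121 mm above the bench, 100 mm behind its bin's centre. Axes as the rack's: x from bin to rail, y along the pin, z up. The tag is a smooth dark plate in a grey frame, 63 mm wide, 5.4 mm thick; its free edge is 55 mm from the pin: 176 mm above the bench when upright, 156 mm at either rest. Its steel clip is 72 mm wide with short prongs under the tag.
- tag_4 (a joint): Lean of flip tag 4 from upright. +0.873 (stop): tipped back away from its bin, free edge 42 mm beyond the pin, front face with raised white disc (30 mm) up = full. -0.873 (stop): tipped forward over the rear of its bin, free edge 42 mm to the bin side of the pin, back face with raised white bar (42 x 9 mm) up = reorder. 26 g, swings freely, drops to a stop by its own weight.
- tag_5_hinge (a point): Middle of the hinge pin of flip tag 5, 121 mm above the bench, 100 mm behind its bin's centre. Axes as the rack's: x from bin to rail, y along the pin, z up. The tag is a smooth dark plate in a grey frame, 63 mm wide, 5.4 mm thick; its free edge is 55 mm from the pin: 176 mm above the bench when upright, 156 mm at either rest. Its steel clip is 72 mm wide with short prongs under the tag.
- tag_5 (a joint): Lean of flip tag 5 from upright. +0.873 (stop): tipped back away from its bin, free edge 42 mm beyond the pin, front face with raised white disc (30 mm) up = full. -0.873 (stop): tipped forward over the rear of its bin, free edge 42 mm to the bin side of the pin, back face with raised white bar (42 x 9 mm) up = reorder. 26 g, swings freely, drops to a stop by its own weight.
- multimeter: Bystander: black and orange handheld meter 154 x 76 x 44 mm lying on the bench beyond the rack. Origin: centre of its underside, x along it.
- solder_spool: Bystander: solder spool 64 mm across, 50 mm tall, standing on the bench beyond the rack. Origin: centre of its underside.
- trainer_board: Bystander: blue circuit board on a green plastic carrier, 85 x 110 x 23 mm, on the bench beyond the rack. Origin: centre of its underside.
- screwdriver: Bystander: screwdriver lying on the bench to the right of the rack, along its x. Origin: on the bench under its middle.

How it is judged:
At the end, for the whole second after the job is handed in: The three full bins' tags lean back beyond 0.65 rad from upright and both empty or used-up bins' tags lean forward beyond 0.65 rad (stops at 0.873 rad), all at rest, with every bin within 20 mm of where it stood ((((horizontal distance between tag_1_hinge and bin_breadboards below 0.123 m or horizontal distance between tag_1_hinge and bin_heatsinks below 0.123 m or horizontal distance between tag_1_hinge and bin_transformers below 0.123 m) and value of joint tag_1 above 0.65 rad) or ((horizontal distance between tag_1_hinge and bin_bare below 0.123 m or horizontal distance between tag_1_hinge and bin_last_one below 0.123 m) and value of joint tag_1 below -0.65 rad)) and (((horizontal distance between tag_2_hinge and bin_breadboards below 0.123 m or horizontal distance between tag_2_hinge and bin_heatsinks below 0.123 m or horizontal distance between tag_2_hinge and bin_transformers below 0.123 m) and value of joint tag_2 above 0.65 rad) or ((horizontal distance between tag_2_hinge and bin_bare below 0.123 m or horizontal distance between tag_2_hinge and bin_last_one below 0.123 m) and value of joint tag_2 below -0.65 rad)) and (((horizontal distance between tag_3_hinge and bin_breadboards below 0.123 m or horizontal distance between tag_3_hinge and bin_heatsinks below 0.123 m or horizontal distance between tag_3_hinge and bin_transformers below 0.123 m) and value of joint tag_3 above 0.65 rad) or ((horizontal distance between tag_3_hinge and bin_bare below 0.123 m or horizontal distance between tag_3_hinge and bin_last_one below 0.123 m) and value of joint tag_3 below -0.65 rad)) and (((horizontal distance between tag_4_hinge and bin_breadboards below 0.123 m or horizontal distance between tag_4_hinge and bin_heatsinks below 0.123 m or horizontal distance between tag_4_hinge and bin_transformers below 0.123 m) and value of joint tag_4 above 0.65 rad) or ((horizontal distance between tag_4_hinge and bin_bare below 0.123 m or horizontal distance between tag_4_hinge and bin_last_one below 0.123 m) and value of joint tag_4 below -0.65 rad)) and (((horizontal distance between tag_5_hinge and bin_breadboards below 0.123 m or horizontal distance between tag_5_hinge and bin_heatsinks below 0.123 m or horizontal distance between tag_5_hinge and bin_transformers below 0.123 m) and value of joint tag_5 above 0.65 rad) or ((horizontal distance between tag_5_hinge and bin_bare below 0.123 m or horizontal distance between tag_5_hinge and bin_last_one below 0.123 m) and value of joint tag_5 below -0.65 rad)) and velocity of joint tag_1 between -0.2 and 0.2 rad/s and velocity of joint tag_2 between -0.2 and 0.2 rad/s and velocity of joint tag_3 between -0.2 and 0.2 rad/s and velocity of joint tag_4 between -0.2 and 0.2 rad/s and velocity of joint tag_5 between -0.2 and 0.2 rad/s and distance of each of bin_breadboards, bin_heatsinks, bin_transformers, bin_bare, bin_last_one from where it was at the start of the episode below 0.02 m); the robot touches nothing.
It fails at once if a tag is pinched: the fingers press on its front and back faces at once ((contact force between the fingers and tag_1_c4 above 1 N and contact force between the fingers and tag_1_c5 above 1 N) or (contact force between the fingers and tag_2_c4 above 1 N and contact force between the fingers and tag_2_c5 above 1 N) or (contact force between the fingers and tag_3_c4 above 1 N and contact force between the fingers and tag_3_c5 above 1 N) or (contact force between the fingers and tag_4_c4 above 1 N and contact force between the fingers and tag_4_c5 above 1 N) or (contact force between the fingers and tag_5_c4 above 1 N and contact force between the fingers and tag_5_c5 above 1 N)).
It fails at once if a tag that was right at the start is flipped past upright to the wrong side (((horizontal distance between tag_1_hinge and bin_breadboards below 0.123 m or horizontal distance between tag_1_hinge and bin_heatsinks below 0.123 m or horizontal distance between tag_1_hinge and bin_transformers below 0.123 m) and value of joint tag_1 below -0.1 rad) or ((horizontal distance between tag_2_hinge and bin_bare below 0.123 m or horizontal distance between tag_2_hinge and bin_last_one below 0.123 m) and value of joint tag_2 above 0.1 rad) or ((horizontal distance between tag_3_hinge and bin_bare below 0.123 m or horizontal distance between tag_3_hinge and bin_last_one below 0.123 m) and value of joint tag_3 above 0.1 rad) or ((horizontal distance between tag_4_hinge and bin_bare below 0.123 m or horizontal distance between tag_4_hinge and bin_last_one below 0.123 m) and value of joint tag_4 above 0.1 rad) or ((horizontal distance between tag_5_hinge and bin_bare below 0.123 m or horizontal distance between tag_5_hinge and bin_last_one below 0.123 m) and value of joint tag_5 above 0.1 rad)).
It fails at once if a bin is lifted or shifted by more than 20 mm (distance of any of bin_breadboards, bin_heatsinks, bin_transformers, bin_bare, bin_last_one from where it was at the start of the episode above 0.02 m).
It fails at once if a bystander thing on the bench is lifted or shifted by more than 30 mm (distance of any of multimeter, solder_spool, trainer_board, screwdriver from where it was at the start of the episode above 0.03 m).
It also fails if it takes over 64 s, if anything falls off the work surface, if the arm or the gripper's body presses on something with over 40 N, if the wrist force passes 120 N, or if a joint passes its speed limit or range.

ROBOT

A 6-joint arm with a two-finger parallel gripper is mounted at the origin on the work surface. World frame = base frame: x ahead of the robot, y to its left, z up, the work surface at z = 0. Lengths are in m, angles in rad, forces in N, time in s.
With the tool pointing down it reaches from about 0.35 to 0.875 m from the base axis. Payload 4.2 kg.
Tool frame: the origin (TCP) lies on the centre line of the jaws, within the pads' length; the fingertips stand 25 mm ahead of it and the grasp point (between the pads) lies 6 mm ahead of it; y points along the fingers, z is the direction in which the jaws open and shut, and the axes are right-handed (so a half turn about y gives the same grasp; the last joint's range is limited). The gripper opens to 87 mm and grips with 3 to 60 N. Pads are 19 mm wide; open, the fingers measure 117 mm over their backs; the gripper's body (75 mm by 190 mm) begins 51 mm behind the grasp point.
Start: joints at [1.563, 0.385, 0.008, 0, -1.194, -0.259], TCP at [0.165, 0.603, 0.224] pointing down, gripper open.
Joint ranges: [-3.14, 3.14], [-1.21, 2.06], [-1.07, 1.41], [-3.16, 2.05], [-2.99, -0.16], [-3.1, 3.1]. Speed limits (rad/s): [2.79, 2.79, 3.14, 3.14, 3.14, 3.14].

INTERFACE

Orientations are given as a rotation vector (axis times angle).
In Python, from station import robot gives the robot as it stands.
- The arm moves only by the tool move_arm, never from a script. Its argument "steps" is a list that holds one entry, the list of rows, each a list of 5 numbers: the shift along the tool's x, y, z in m, then the turn about the tool's y in rad, then the finger opening in m, from 0 to 0.087. In form: [[[dx, dy, dz, spin, gripper], ...]]. A call has 1 to 5 rows; each row shifts and turns the commanded pose from where the row before left it, along the tool's axes as they then stand; what a row does not reach is not made up. A row lasts 1/10 s, in which the tool goes at most 50 mm and 8.59 degrees, less where a joint would pass 70% of its speed; a pose out of reach is approached as far as the arm can. A call with a gripper value outside its range is refused whole. The fingers move at their own pace and stop on an object; "newtons" is the grip in N (left out, the last holds). Time passes only in rows, so rows that do not move let the fingers close. It gives the time, the measured TCP pose, the force and the opening at its end, in the units of the state.
- robot.get_obs(): the state, without advancing time (a new reading comes with each control period).
- robot.get_image(name): name is "side" or "top"; returns a dict with "frame" (480x640x3 uint8, red, green, blue), "z_map" (480x640 float32, m along the optical axis (not along the pixel's ray), 0 where there is no reading), "vfov" (degrees; the focal length in pixels is half the picture's height over the tangent of half this angle, whatever the lens; pixels are square), "cx", "cy" (the principal point, pixels), "xyz" and "attitude" of the camera in the world. Camera axes: x right, y down, z forward; pixel columns grow to the right and rows downward; lengths in m; the calibration is good to about 2 mm. A picture is of the moment at which its call begins.
- robot.close_job(): hands the job in, once; it reports no verdict.
The state is a dict: "t": time; "joint_positions": joint angles; "qd": joint speeds; "effort": joint torques, N m; "ee_pos": TCP position; "ee_rot": TCP orientation; "contact_force": force on the tool from outside, world axes, zero at the start; "moment": the same for the moment, N m; "finger_gap": finger opening in m.
Only numpy, scipy, OpenCV 4.12 (cv2) and the standard library are available. Lean on these libraries where they do the work, as an engineer would, in place of code of your own. Each camera call takes 0.05 s, during which the arm holds its last target. There are 200 camera calls.

## Working session

There is one attempt and no reset: what is moved stays moved. The work goes in short steps, Python scripts to look and compute and a tool call to move; the robot and the scene stay as the last step left them, time stands still between calls to the robot, and variables do not carry over. Pictures are saved under pics/ and viewed, about 8 in all and at most 12, crops included, and the job is handed in when it is done.

Besides the shell and the picture viewer there is one more tool, called after "Request:" as name([rows], argument=value, ...), one row to a line, values as JSON. move_arm: Moves the arm, as the interface text tells. Its arguments: {"type":"object","properties":{"steps":{"type":"array","items":{"type":"array","items":{"type":"array","items":{"type":"number"}}}},"newtons":{"type":"number"}},"required":["steps"]}

```bash
mkdir -p pics; cat > h.py <<'E'
import numpy as np, cv2
from scipy.spatial.transform import Rotation as R
from station import robot
def cam(n):
    d=robot.get_image(n); d['f']=240/np.tan(np.radians(d['vfov'])/2)
    a=np.array(d['attitude'],float); d['R']=R.from_rotvec(a).as_matrix() if a.size==3 else (a if a.shape==(3,3) else R.from_quat(a).as_matrix())
    return d
def cloud(d):
    v,u=np.mgrid[0:480,0:640]; z=d['z_map']
    p=np.stack([(u-d['cx'])/d['f']*z,(v-d['cy'])/d['f']*z,z],-1)
    return p@d['R'].T+np.array(d['xyz'])
def save(d,n): cv2.imwrite('pics/'+n,d['frame'][:,:,::-1])
E
python3 - <<'E'
from h import *
o=robot.get_obs();print(o['t'],o['ee_pos'],o['ee_rot'],o['finger_gap'])
print(R.from_rotvec(o['ee_rot']).as_matrix().round(3))
for n in('side','top'):
    d=cam(n);save(d,n+'1.png');print(n,d['xyz'],d['attitude'],d['vfov'],d['cx'],d['cy'],(d['z_map']>0).mean())
E
```

```text
0.0 [0.16461754 0.60231139 0.22286185] [-0.27896712 -2.07641416  2.08097519] 0.08677824820258292
[[-0.965 -0.    -0.264]
 [ 0.264 -0.002 -0.965]
 [-0.    -1.     0.002]]
side [ 0.42402179 -0.81360984  0.96104124] [-2.42001782  0.33951862 -0.10980136] 48.533164912208655 323.02746423349845 236.49459149801416 0.9961458333333333
top [ 0.4579326  -0.12269602  1.2958395 ] [-2.1577837   2.18099912 -0.12574411] 45.473526263648196 323.2131081768789 237.90884702765916 0.9960579427083334
```

View pics/side1.png

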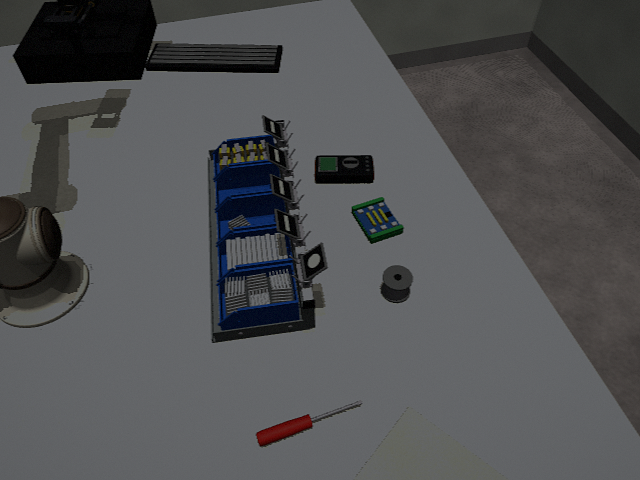

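View pics/top1.png

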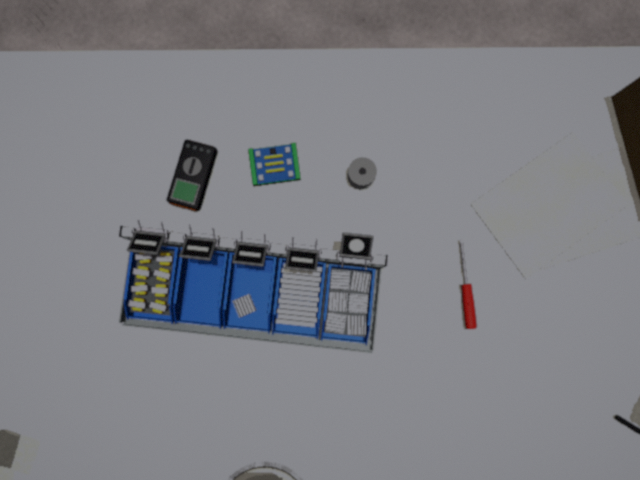

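The side and top views both show, from +y (left) to −y: transformers with bar at top-view (147,243), wrong; bare with bar (199,248), right; last_one with bar (250,254), right; breadboards with bar (302,259), wrong; heatsinks with disc (356,245), right. The transformers and breadboards tags have to be tipped back.

```bash
python3 - <<'E'
from h import *
P={}
for n,pts in(('top',[(147,243),(199,248),(250,254),(302,259),(356,245)]),('side',[(275,127),(280,158),(283,188),(289,225),(313,261)])):
    d=cam(n);c=cloud(d);g=d['frame'].astype(int)
    m=((g.min(2)>150)).astype(np.uint8)
    k,l,s,ce=cv2.connectedComponentsWithStats(m)
    for i,(u,v) in enumerate(pts):
        # tag points: cloud window, z>0.125
        w=c[v-16:v+16,u-22:u+22].reshape(-1,3);w=w[(w[:,2]>.125)&(w[:,2]<.185)]
        j=np.argmin(np.hypot(*(ce[1:]-[u,v]).T)+1e3*(s[1:,4]<15))+1
        q=c[l==j]
        zmax=w[w[:,2]>np.percentile(w[:,2],92)].mean(0)
        print(n,i,'mark px',ce[j].round(),s[j,4],np.median(q,0).round(3),'plate med',np.median(w,0).round(3),'edge',zmax.round(3),len(w))
        ray=d['R']@np.array([(ce[j][0]-d['cx'])/d['f'],(ce[j][1]-d['cy'])/d['f'],1]);P[n,i]=(np.array(d['xyz']),ray/np.linalg.norm(ray))
for i in range(5):
    (a,r),(b,s)=P['top',i],P['side',i]
    t=np.linalg.lstsq(np.stack([r,-s],1),b-a,rcond=None)[0];p,q=a+r*t[0],b+s*t[1]
    print('tri',i,((p+q)/2).round(4),'gap',np.linalg.norm(p-q).round(4))
E
```

```text
Traceback (most recent call last):
ValueError: attempt to get argmin of an empty sequence
```

```bash
cat > m.py <<'E'
from h import *
P={}
for n,pts in(('top',[(147,243),(199,248),(250,254),(302,259),(356,245)]),('side',[(275,127),(280,158),(283,188),(289,225),(313,261)])):
    d=cam(n);c=cloud(d);g=d['frame'].astype(int)
    for i,(u,v) in enumerate(pts):
        sl=np.s_[v-16:v+16,u-22:u+22]
        w=c[sl].reshape(-1,3);w=w[(w[:,2]>.125)&(w[:,2]<.185)]
        gm=g.min(2)[v-9:v+10,u-13:u+14].astype(np.uint8)
        th,m=cv2.threshold(gm,0,1,cv2.THRESH_OTSU)
        k,l,s,ce=cv2.connectedComponentsWithStats(m)
        j=np.argmin(np.hypot(*(ce[1:]-[13,9]).T)+1e3*(s[1:,4]<8))+1
        q=c[v-9:v+10,u-13:u+14][l==j]; px=ce[j]+[u-13,v-9]
        e=w[w[:,2]>np.percentile(w[:,2],92)].mean(0)
        print(n,i,th,'mark',px.round(),s[j,4],np.median(q,0).round(3),'plate',np.median(w,0).round(3),'edge',e.round(3),len(w))
        ray=d['R']@np.array([(px[0]-d['cx'])/d['f'],(px[1]-d['cy'])/d['f'],1]);P[n,i]=(np.array(d['xyz']),ray/np.linalg.norm(ray))
for i in range(5):
    (a,r),(b,s)=P['top',i],P['side',i]
    t=np.linalg.lstsq(np.stack([r,-s],1),b-a,rcond=None)[0];p,q=a+r*t[0],b+s*t[1]
    print('tri',i,((p+q)/2).round(4),'gap',np.linalg.norm(p-q).round(4))
E
python3 m.py
```

```text
top 0 60.0 mark [145. 242.] 111 [0.578 0.227 0.143] plate [0.579 0.226 0.142] edge [0.559 0.228 0.16 ] 676
top 1 59.0 mark [197. 248.] 111 [0.565 0.121 0.143] plate [0.565 0.121 0.143] edge [0.547 0.124 0.159] 669
top 2 59.0 mark [250. 254.] 110 [0.552 0.017 0.143] plate [0.554 0.016 0.143] edge [0.534 0.018 0.159] 674
top 3 59.0 mark [302. 260.] 109 [ 0.539 -0.089  0.144] plate [ 0.541 -0.089  0.143] edge [ 0.521 -0.087  0.159] 671
top 4 72.0 mark [356. 245.] 166 [ 0.568 -0.198  0.143] plate [ 0.569 -0.199  0.143] edge [ 0.587 -0.201  0.159] 730
side 0 53.0 mark [272. 126.] 39 [0.579 0.224 0.144] plate [0.582 0.222 0.14 ] edge [0.562 0.229 0.158] 343
side 1 47.0 mark [276. 155.] 46 [0.566 0.12  0.144] plate [0.568 0.115 0.142] edge [0.548 0.121 0.159] 395
side 2 47.0 mark [281. 187.] 54 [0.553 0.015 0.143] plate [0.555 0.012 0.141] edge [0.535 0.013 0.159] 462
side 3 42.0 mark [286. 223.] 63 [ 0.541 -0.092  0.144] plate [ 0.543 -0.093  0.142] edge [ 0.522 -0.089  0.159] 536
side 4 54.0 mark [313. 260.] 129 [ 0.569 -0.2    0.143] plate [ 0.569 -0.202  0.142] edge [ 0.588 -0.207  0.159] 637
tri 0 [0.579  0.2276 0.1419] gap 0.0015
tri 1 [0.5659 0.1219 0.1421] gap 0.0012
tri 2 [0.5533 0.0168 0.1411] gap 0.0013
tri 3 [ 0.5404 -0.0885  0.1405] gap 0.0014
tri 4 [ 0.5687 -0.1987  0.141 ] gap 0.0013
```

Marks triangulate to z ≈ 0.141 with a 106 mm pitch, matching the text. Rack x ≈ (0.993, −0.121). The hinges are at about (0.600, 0.225) for transformers and (0.561, −0.091) for breadboards. I'll align the tool with the rack, close the fingers and travel to the approach point.

Request:
move_arm([
  [[0,0,0,-0.146,0],[-0.03,0,0.025,0,0],[-0.03,0,0.025,0,0],[-0.03,0,0.025,0,0],[-0.03,0,0.025,0,0]],
], newtons=10)

```text
t: 0.75
ee_pos: [0.2725, 0.4879, 0.2239]
ee_rot: [-0.13, -2.159, 2.159]
contact_force: [0.6, 0.6, 0.1]
finger_gap: 0.0548
```

Request:
move_arm([
  [[-0.03,0,0.025,0,0],[-0.03,0,0.025,0,0],[-0.03,0,0.025,0,0],[-0.03,0,0.025,0,0],[-0.03,0,0.025,0,0]],
])

```text
t: 1.25
ee_pos: [0.4065, 0.3457, 0.2241]
ee_rot: [-0.13, -2.16, 2.159]
contact_force: [1.7, 1.0, -0.5]
finger_gap: 0.0149
```

Request:
move_arm([
  [[-0.03,0,0.025,0,0],[-0.03,0,0.025,0,0],[-0.03,0,0.025,0,0],[0,0,0,0,0],[0,0,0,0,0]],
])

```text
t: 1.75
ee_pos: [0.4863, 0.2609, 0.2237]
ee_rot: [-0.132, -2.158, 2.158]
contact_force: [0.1, 0.7, 0.1]
finger_gap: 0.0003
```

Request:
move_arm([
  [[-0.033,0,0.022,0,0],[0,0.027,0,0,0],[0,0.027,0,0,0],[0,0,0,0,0]],
])

```text
t: 2.15
ee_pos: [0.5132, 0.2352, 0.1662]
ee_rot: [-0.122, -2.151, 2.161]
contact_force: [-1.1, 0.0, -0.6]
finger_gap: 0.0002
```

```bash
python3 - <<'E'
from h import *
o=robot.get_obs();p=np.array(o['ee_pos']);M=R.from_rotvec(o['ee_rot']).as_matrix();print(p,o['contact_force'],M.round(3).tolist())
for h in((.600,.225),(.561,-.091)): print((M.T@(np.array([*h,p[2]])-p)).round(4))
save(cam('top'),'top2.png');d=cam('side');cv2.imwrite('pics/side2.png',cv2.resize(d['frame'][90:330,180:440,::-1],None,fx=2.2,fy=2.2))
E
```

```text
[0.51318728 0.23524607 0.16621954] [-1.05949917  0.01724871 -0.64048137] [[-0.993, -0.007, -0.12], [0.12, -0.004, -0.993], [0.007, -1.0, 0.005]]
[-0.0874 -0.0006 -0.0002]
[-0.0866  0.0011  0.3182]
```

View pics/side2.png

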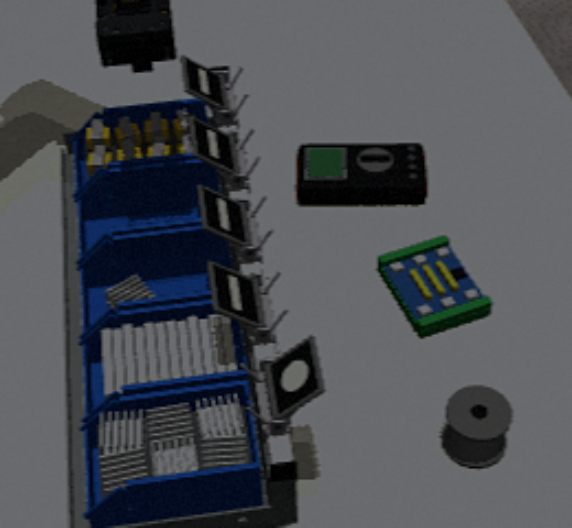

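The gripper (crop ≈ (140,40)) stands in front of the transformers tag (205,82). The prongs behind it look long, so I'll check their height and reach.

```bash
python3 - <<'E'
from h import *
X=np.array([.9926,-.121]);Y=np.array([.121,.9926])
for n in('side','top'):
    c=cloud(cam(n)).reshape(-1,3)
    for h in((.600,.225),(.561,-.091)):
        d=c[:,:2]-h;x,y=d@X,d@Y;m=(abs(y)<.045)&(x>.012)&(x<.07)&(c[:,2]>.095)
        q=np.c_[x,y,c[:,2]][m];q=q[np.argsort(-q[:,2])]
        print(n,len(q));print(q[::max(1,len(q)//12)].round(3))
E
```

```text
side 38
[[ 0.026  0.021  0.139]
 [ 0.022  0.015  0.135]
 [ 0.02  -0.029  0.133]
 [ 0.022 -0.028  0.132]
 [ 0.018  0.024  0.126]
 [ 0.017 -0.028  0.123]
 [ 0.014 -0.026  0.122]
 [ 0.014 -0.027  0.117]
 [ 0.014 -0.006  0.113]
 [ 0.013 -0.007  0.11 ]
 [ 0.014 -0.025  0.108]
 [ 0.014  0.02   0.107]
 [ 0.013 -0.031  0.101]]
side 59
[[ 0.023 -0.027  0.138]
 [ 0.026 -0.023  0.136]
 [ 0.024  0.024  0.134]
 [ 0.021  0.022  0.13 ]
 [ 0.021  0.022  0.128]
 [ 0.017  0.023  0.124]
 [ 0.014 -0.026  0.12 ]
 [ 0.015  0.024  0.117]
 [ 0.012 -0.024  0.114]
 [ 0.013 -0.017  0.112]
 [ 0.014  0.018  0.111]
 [ 0.013 -0.031  0.109]
 [ 0.012  0.009  0.109]
 [ 0.014 -0.025  0.108]
 [ 0.013 -0.033  0.105]]
top 32
[[ 0.023 -0.025  0.139]
 [ 0.022  0.022  0.137]
 [ 0.024  0.023  0.137]
 [ 0.023 -0.026  0.134]
 [ 0.019 -0.024  0.132]
 [ 0.018  0.024  0.131]
 [ 0.018 -0.025  0.129]
 [ 0.019  0.023  0.128]
 [ 0.015  0.021  0.125]
 [ 0.016 -0.026  0.123]
 [ 0.015 -0.026  0.122]
 [ 0.014 -0.023  0.12 ]
 [ 0.012 -0.011  0.112]
 [ 0.012  0.009  0.109]
 [ 0.012 -0.029  0.108]
 [ 0.012 -0.007  0.107]]
top 34
[[ 0.024 -0.024  0.138]
 [ 0.023  0.023  0.136]
 [ 0.022 -0.024  0.135]
 [ 0.02  -0.024  0.13 ]
 [ 0.018 -0.024  0.128]
 [ 0.019  0.023  0.128]
 [ 0.019  0.025  0.126]
 [ 0.017  0.025  0.124]
 [ 0.016  0.025  0.123]
 [ 0.016  0.023  0.121]
 [ 0.012  0.006  0.115]
 [ 0.012 -0.029  0.113]
 [ 0.012 -0.006  0.109]
 [ 0.013 -0.012  0.109]
 [ 0.012 -0.027  0.108]
 [ 0.013  0.004  0.106]
 [ 0.013  0.009  0.106]]
```

Prongs stop at z 0.139, at ±24 mm. I'll raise the tips to 0.147 and push.

Request:
move_arm([
  [[-0.015,-0.006,0,0,0],[-0.015,0,0,0,0],[-0.012,0,0,0,0],[-0.012,0,0,0,0]],
])

```text
t: 2.75
ee_pos: [0.5706, 0.2298, 0.1771]
ee_rot: [-0.132, -2.161, 2.159]
contact_force: [-0.4, -0.8, -0.3]
finger_gap: 0.0006
```

Request:
move_arm([
  [[-0.01,0,0,0,0],[-0.01,0,0,0,0],[-0.008,0,0,0,0],[-0.008,0,0,0,0],[0,0,0,0,0]],
])

```text
t: 3.25
ee_pos: [0.6063, 0.2248, 0.1756]
ee_rot: [-0.131, -2.159, 2.159]
contact_force: [-0.8, 0.3, -0.2]
finger_gap: 0.0005
```

```bash
python3 - <<'E'
from h import *
o=robot.get_obs();p=np.array(o['ee_pos']);M=R.from_rotvec(o['ee_rot']).as_matrix();print(p,o['contact_force'])
for h in((.600,.225),(.561,-.091)): print((M.T@(np.array([*h,p[2]])-p)).round(4))
d=cam('side');cv2.imwrite('pics/side3.png',cv2.resize(d['frame'][90:330,180:440,::-1],None,fx=2.2,fy=2.2))
E
```

```text
[0.60626062 0.22482312 0.17560347] [-0.80729797  0.27904174 -0.1993748 ]
[0.0062 0.     0.0006]
[6.70e-03 1.00e-04 3.19e-01]
```

View pics/side3.png

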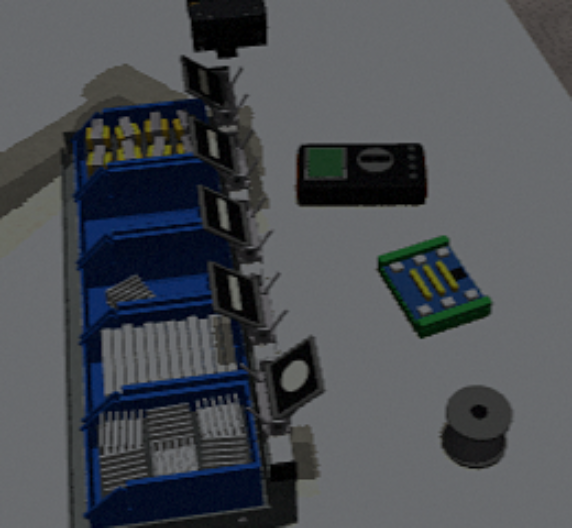

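The transformers tag (205,82) is still forward, and the fingertip is seen at (228,50). I'll check where the fingertip really is in both views.

```bash
python3 - <<'E'
from h import *
for n in('side','top'):
    d=cam(n);c=cloud(d)
    def pr(p):
        q=d['R'].T@(np.array(p)-d['xyz']);return (q[:2]/q[2]*d['f']+[d['cx'],d['cy']]).round(1)
    o=robot.get_obs();p=np.array(o['ee_pos']);M=R.from_rotvec(o['ee_rot']).as_matrix()
    print(n,'tip proj',pr(p+M[:,1]*.025),'tcp',pr(p),'hinge0',pr((.600,.225,.121)))
    m=(c[:,:,2]>.12)&(c[:,:,2]<.3)&(abs(c[:,:,1]-.23)<.15)&(abs(c[:,:,0]-.6)<.08)
    if n=='side':
        m[:, :]&=np.mgrid[0:480,0:640][0]<125
        q=c[m];q=q[(q[:,1]>.19)]
        for a,b in((.12,.14),(.14,.15),(.15,.16),(.16,.17),(.17,.18),(.18,.19),(.19,.2),(.2,.22),(.22,.25)):
            w=q[(q[:,2]>a)&(q[:,2]<b)]
            if len(w):print(a,len(w),w.min(0).round(3),w.max(0).round(3))
E
```

```text
side tip proj [282.4 122.3] tcp [281.7 113.8] hinge0 [281.1 132.3]
0.12 41 [0.579 0.24  0.121] [0.628 0.26  0.14 ]
0.14 29 [0.568 0.231 0.14 ] [0.586 0.257 0.15 ]
0.15 48 [0.558 0.219 0.15 ] [0.575 0.257 0.16 ]
0.17 14 [0.597 0.214 0.175] [0.617 0.22  0.18 ]
0.18 23 [0.597 0.21  0.18 ] [0.617 0.219 0.189]
0.19 1 [0.602 0.212 0.191] [0.602 0.212 0.191]
0.22 4 [0.582 0.298 0.245] [0.653 0.312 0.248]
top tip proj [145.4 228.4] tcp [141.6 226.8] hinge0 [149.7 232.6]
```

The finger's lowest points in depth are at z≈0.175 and the gripper body starts at ≈0.245. So the gripper really stands about 25 mm higher than the reported pose plus 25 mm would say, and it passed over the tag without touching it. I'll go back and descend about 28 mm more.

Request:
move_arm([
  [[0.03,0,0,0,0],[0.03,0,0,0,0],[0.033,0,0,0,0],[0,0,0,0,0]],
])

```text
t: 3.8
ee_pos: [0.5095, 0.2361, 0.1765]
ee_rot: [-0.126, -2.159, 2.16]
contact_force: [0.6, -0.4, 0.3]
finger_gap: 0.0004
```

Request:
move_arm([
  [[0,0.014,0,0,0],[0,0.014,0,0,0],[0,0,0,0,0]],
])

```text
t: 4.1
ee_pos: [0.5121, 0.2356, 0.1464]
ee_rot: [-0.127, -2.155, 2.16]
contact_force: [-0.4, -0.6, 0.3]
finger_gap: 0.0008
```

```bash
cat > s.py <<'E'
from h import *
import sys
h=np.array([[.600,.225],[.561,-.091]][int(sys.argv[1])])
X=np.array([.9926,-.121]);Y=np.array([.121,.9926])
o=robot.get_obs();p=np.array(o['ee_pos']);M=R.from_rotvec(o['ee_rot']).as_matrix();print(p,o['contact_force'],(M.T@(np.array([*h,p[2]])-p)).round(4))
d=cam('side');c=cloud(d).reshape(-1,3);r=c[:,:2]-p[:2];x,y=r@X,r@Y
m=(abs(x)<.014)&(abs(y)<.03)&(c[:,2]>.1)&(c[:,2]<.22);q=np.c_[x,y,c[:,2]][m]
print('finger low pts (rel tcp)');print(q[np.argsort(q[:,2])][::max(1,len(q)//8)].round(3))
r=c[:,:2]-h;m=(abs(r@X)<.06)&(abs(r@Y)<.03)&(c[:,2]>.125)&(c[:,2]<.19);q=np.c_[r@X,r@Y,c[:,2]][m]
print('near hinge: top points');print(q[np.argsort(-q[:,2])][:40:8].round(3))
E
python3 s.py 0
```

```text
[0.5121363  0.23561203 0.14639733] [-0.40421342 -0.59510745  0.26682274] [-0.0885 -0.0002 -0.0001]
finger low pts (rel tcp)
[[-0.001 -0.007  0.146]
 [ 0.012 -0.007  0.147]
 [-0.005 -0.01   0.148]
 [-0.007 -0.008  0.15 ]
 [ 0.005 -0.008  0.151]
 [ 0.003 -0.008  0.152]
 [ 0.007 -0.009  0.152]
 [-0.002 -0.009  0.153]
 [ 0.012 -0.008  0.154]
 [ 0.005 -0.008  0.155]
 [ 0.008 -0.011  0.157]]
near hinge: top points
[[-0.039  0.019  0.161]
 [-0.038  0.01   0.158]
 [-0.039  0.004  0.158]
 [-0.037 -0.03   0.156]
 [-0.038  0.018  0.156]]
```

Tip is at z≈0.146, below the tag's edge (~0.156) and above the prong tops (0.139). Now the push.

Request:
move_arm([
  [[-0.015,0,0,0,0],[-0.015,0,0,0,0],[-0.012,0,0,0,0],[-0.012,0,0,0,0]],
])

```text
t: 4.55
ee_pos: [0.5678, 0.2297, 0.1486]
ee_rot: [-0.132, -2.16, 2.159]
contact_force: [-0.1, 0.1, 0.1]
finger_gap: 0.0003
```

Request:
move_arm([
  [[-0.01,0,0,0,0],[-0.01,0,0,0,0],[-0.008,0,0,0,0],[-0.008,0,0,0,0],[0,0,0,0,0]],
])

```text
t: 5.05
ee_pos: [0.6033, 0.2252, 0.1477]
ee_rot: [-0.131, -2.159, 2.159]
contact_force: [0.1, -0.1, -0.3]
finger_gap: 0.0007
```

```bash
python3 s.py 0
```

```text
[0.60330539 0.22522769 0.14769358] [ 0.06256348 -0.14496371 -0.29556662] [ 0.0033 -0.      0.0006]
finger low pts (rel tcp)
[[ 0.007 -0.011  0.107]
 [-0.012 -0.004  0.11 ]
 [-0.011 -0.026  0.115]
 [-0.     0.003  0.125]
 [ 0.    -0.015  0.127]
 [ 0.006 -0.008  0.13 ]
 [ 0.008 -0.018  0.134]
 [ 0.007 -0.008  0.148]
 [-0.002 -0.01   0.157]]
near hinge: top points
[[ 0.041 -0.022  0.161]
 [ 0.04  -0.009  0.157]
 [ 0.009 -0.007  0.157]
 [ 0.036 -0.006  0.156]
 [ 0.037 -0.016  0.154]]
```

The transformers tag fell back (edge at +41 mm). I'll lift, back off and go over to the breadboards tag.

Request:
move_arm([
  [[0,-0.025,0,0,0],[0,-0.025,0,0,0],[0.045,0,0,0,0],[0.045,0,0,0,0],[0,0,0,0,0]],
])

```text
t: 5.6
ee_pos: [0.5079, 0.2354, 0.1981]
ee_rot: [-0.124, -2.158, 2.16]
contact_force: [0.9, 0.1, 0.1]
finger_gap: 0.0002
```

Request:
move_arm([
  [[0,0,0.04,0,0],[0,0,0.04,0,0],[0,0,0.04,0,0],[0,0,0.04,0,0],[0,0,0.04,0,0]],
])

```text
t: 6.1
ee_pos: [0.4885, 0.0364, 0.1983]
ee_rot: [-0.13, -2.16, 2.16]
contact_force: [-0.4, -0.0, -0.1]
finger_gap: -0.0
```

Request:
move_arm([
  [[0,0,0.04,0,0],[0,0,0.04,0,0],[0,0,0.04,0,0],[0,0,0,0,0],[0,0,0,0,0]],
])

```text
t: 6.6
ee_pos: [0.4744, -0.0821, 0.1982]
ee_rot: [-0.133, -2.159, 2.158]
contact_force: [0.1, 0.3, -0.2]
finger_gap: 0.0003
```

```bash
python3 s.py 1
```

```text
[ 0.47442572 -0.0821267   0.19815423] [ 0.0894352   0.27114759 -0.21145409] [-0.087   0.     -0.0018]
finger low pts (rel tcp)
[]
near hinge: top points
[[-0.038 -0.024  0.161]
 [-0.038  0.016  0.159]
 [-0.038  0.026  0.159]
 [-0.041  0.016  0.158]
 [-0.039 -0.029  0.158]]
```

Aligned (−87 mm, lateral −2 mm). I'll descend and push.

Request:
move_arm([
  [[0,0.026,0,0,0],[0,0.025,0,0,0],[0,0,0,0,0]],
])

```text
t: 6.95
ee_pos: [0.4723, -0.0804, 0.1442]
ee_rot: [-0.121, -2.156, 2.157]
contact_force: [-1.4, 0.2, -0.4]
finger_gap: 0.0005
```

```bash
python3 s.py 1
```

```text
[ 0.4723448  -0.08036333  0.14415433] [-1.42558793  0.15635023 -0.42087591] [-0.0893 -0.0006  0.    ]
finger low pts (rel tcp)
[]
near hinge: top points
[[-0.038  0.003  0.161]
 [-0.038 -0.017  0.16 ]
 [-0.04  -0.019  0.159]
 [-0.038  0.023  0.158]
 [-0.036  0.018  0.158]]
```

No finger points show here, so I'll look before pushing.

```bash
python3 - <<'E'
from h import *
d=cam('side');e=cam('top');f=lambda a:cv2.resize(a[:,:,::-1],(390,480))
cv2.imwrite('pics/both4.png',np.hstack([f(d['frame'][90:330,180:375]),f(e['frame'][180:420,120:315+120-0][:, :195+100])]))
E
```

```text
(no output)
```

View pics/both4.png

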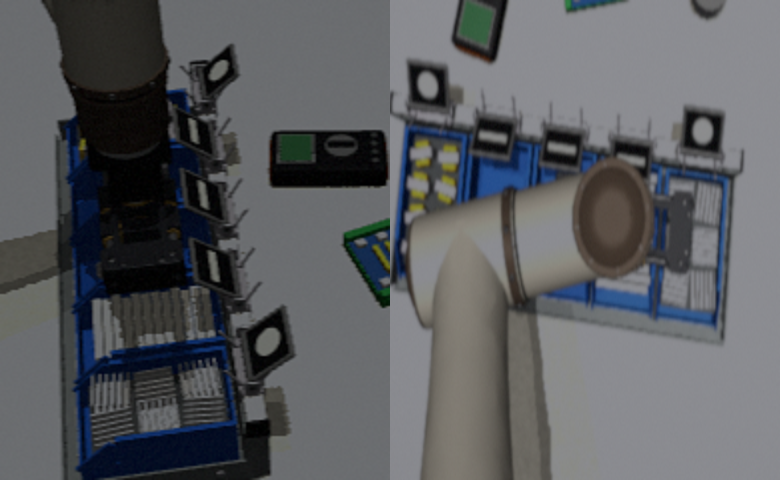

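Transformers tag shows the disc; the gripper's body simply hides the fingers from the side camera, and it lies in front of the breadboards tag. Now the push.

Request:
move_arm([
  [[-0.015,0,0,0,0],[-0.015,0,0,0,0],[-0.012,0,0,0,0],[-0.012,0,0,0,0]],
])

```text
t: 7.5
ee_pos: [0.5295, -0.0878, 0.148]
ee_rot: [-0.132, -2.161, 2.16]
contact_force: [0.5, 0.8, -0.2]
finger_gap: 0.0006
```

Request:
move_arm([
  [[-0.01,0,0,0,0],[-0.01,0,0,0,0],[-0.008,0,0,0,0],[-0.008,0,0,0,0],[0,0,0,0,0]],
])

```text
t: 8.0
ee_pos: [0.5649, -0.0924, 0.1468]
ee_rot: [-0.131, -2.159, 2.159]
contact_force: [-0.5, 0.2, -0.8]
finger_gap: 0.0005
```

```bash
python3 s.py 1
```

```text
[ 0.56485784 -0.09240404  0.14680762] [-0.50208499  0.20676294 -0.76427328] [ 0.004  -0.     -0.0009]
finger low pts (rel tcp)
[[ 0.009 -0.03   0.102]
 [-0.007  0.003  0.109]
 [ 0.009 -0.017  0.11 ]
 [-0.013 -0.025  0.114]
 [-0.004 -0.008  0.125]
 [-0.003 -0.015  0.126]
 [ 0.004 -0.03   0.129]
 [ 0.007 -0.025  0.133]
 [ 0.012 -0.022  0.138]]
near hinge: top points
[[ 0.028 -0.027  0.146]
 [ 0.021 -0.03   0.142]
 [ 0.016 -0.023  0.138]
 [ 0.015 -0.026  0.135]
 [ 0.014 -0.016  0.133]]
```

Tag points are now on the far side. I'll lift straight up, back off and check all five.

Request:
move_arm([
  [[0,-0.025,0,0,0],[0,-0.03,0,0,0],[0.045,-0.03,0,0,0],[0.045,-0.03,0,0,0],[0.045,-0.03,0,0,0]],
])

```text
t: 8.55
ee_pos: [0.438, -0.0773, 0.2857]
ee_rot: [-0.13, -2.158, 2.159]
contact_force: [0.5, 0.6, 0.3]
finger_gap: 0.0
```

Request:
move_arm([
  [[0,-0.02,-0.045,0,0],[0,0,-0.045,0,0],[0,0,-0.045,0,0],[0,0,-0.045,0,0],[0,0,-0.045,0,0]],
])

```text
t: 9.05
ee_pos: [0.4663, 0.1476, 0.3056]
ee_rot: [-0.131, -2.16, 2.159]
contact_force: [0.4, -0.8, -0.4]
finger_gap: 0.0006
```

Request:
move_arm([
  [[0.02,0,-0.045,0,0],[0.02,0,-0.045,0,0],[0.02,0,-0.045,0,0],[0.02,0,-0.045,0,0],[0,0,0,0,0]],
])

```text
t: 9.55
ee_pos: [0.4074, 0.3386, 0.3043]
ee_rot: [-0.123, -2.162, 2.162]
contact_force: [-0.1, 0.2, 0.2]
finger_gap: 0.0004
```

```bash
python3 - <<'E'
from h import *
d=cam('side');e=cam('top');f=lambda a:cv2.resize(a[:,:,::-1],(390,480))
cv2.imwrite('pics/both5.png',np.hstack([f(d['frame'][90:350,180:430]),f(e['frame'][120:400,100:410])]))
X=np.array([.9926,-.121])
for n,c in(('side',cloud(d)),('top',cloud(e))):
  c=c.reshape(-1,3)
  for i in range(5):
    h=np.array([.600,.225])+i*np.array([-.0129,-.1054]);r=c[:,:2]-h
    m=(abs(r@X)<.06)&(abs(r@[.121,.9926])<.03)&(c[:,2]>.145)&(c[:,2]<.18);print(n,i,m.sum(),'lean',np.degrees(np.arctan2(np.median(r[m]@X),np.median(c[m,2])-.121)).round())
o=robot.get_obs();print(o['t'],o['ee_pos'],o['contact_force'])
E
```

```text
side 0 126 lean 48.0
side 1 137 lean -45.0
side 2 164 lean -45.0
side 3 207 lean 47.0
side 4 252 lean 48.0
top 0 298 lean 46.0
top 1 273 lean -47.0
top 2 279 lean -47.0
top 3 304 lean 47.0
top 4 303 lean 46.0
9.65 [0.40847159 0.3349616  0.3047514 ] [ 0.3143776  -0.69772227 -0.69230745]
```

View pics/both5.png

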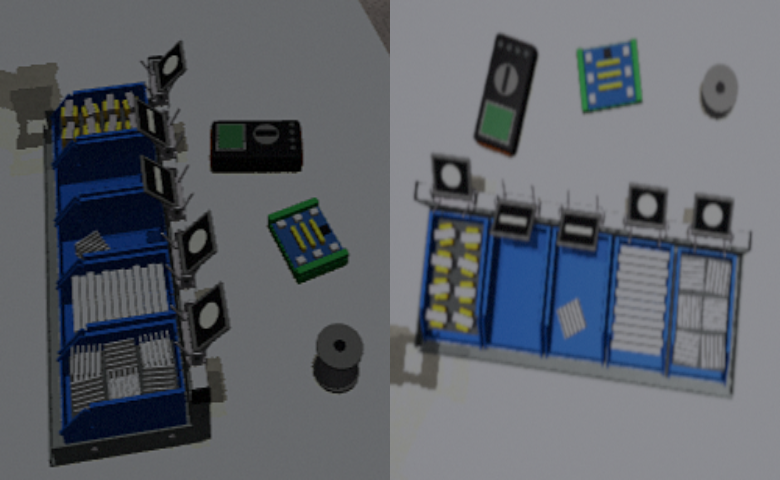

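All five tags are right: discs behind transformers, breadboards and heatsinks, bars behind bare and last_one. Bins and bystanders look unmoved and the arm is clear.

```bash
python3 -c "
from station import robot
print(robot.close_job())"
```

```text
the job is handed in; nothing more can be done
None
```

I tipped back the two wrong tags, behind the transformers and the breadboards, with the closed fingertips. The other three were already right, so I left them alone. The job was handed in at about 9.7 s of the 64 s allowed.

**Last checks:** depth from both cameras put the three full bins' tags at about +46 to +48° and the empty and used-up bins' tags at about −45 to −47°, close to the 50° stops. By eye, the bins and the bystanders I could see had not moved. The screwdriver was outside the last pictures, but the arm never went near it. The arm was clear of everything.

**One disagreement:** my first push passed over the transformers tag without moving it. With the gripper closed, the fingertips sat at the reported TCP height, not 25 mm ahead of it as the text says. I lowered the tool about 28 mm and the push worked.

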